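# Unstack the sharpening stones into their fitted trays

## Task

After honing, the four sharpening stones were left in one pile. Take the pile apart and put every stone back in its own wooden tray, the one whose recess is cut to that stone's shape and size, lying flat and fully down on the recess floor. The stones chip easily, so set them down instead of letting them drop or the pile topple, and do not disturb the tape measure.

Things in the scene. Friction and masses are not known exactly. Their poses are not given: they have to be found in the camera images.
- stone_large: the largest sharpening stone, a rectangular bar 145 x 56 x 30 mm (about 0.5 kg), grey: dark coarse lower half and lighter fine upper half; the lowest of the pile, lying on a rubber-faced board (board top 24 mm above the bench). Rigid, hard. Origin at the centre of its underside; z up. x along its 145 mm length, y across its 56 mm width.
- stone_medium: medium sharpening stone, a plain grey rectangular bar 120 x 44 x 28 mm (about 0.32 kg); lies on the largest stone. Origin at the centre of its underside; z up. x along its 120 mm length, y across its 44 mm width.
- stone_round: round sharpening stone (puck), diameter 54 mm, 28 mm thick, grey in two layers (0.16 kg); lies on the medium stone. Origin at the centre of its underside; z up.
- stone_narrow: narrow sharpening stone, an off-white bar 100 x 26 x 24 mm (0.15 kg); lies on the round stone, top of the pile. Origin at the centre of its underside; z up. x along its 100 mm length, y across its 26 mm width.
- tray_large: wooden tray, 170 x 80 mm outside, with a rectangular recess 155 x 66 mm for the largest stone (5 mm play all round). Fixed, on a rubber-faced board (top 24 mm above the bench). Block 18 mm high, recess 8 mm deep: its flat floor is 10 mm, its rim 18 mm above the origin; mouth chamfered 2 mm. Origin: centre of the block's underside, below the recess centre; x along its length, y across, z up.
- tray_medium: wooden tray, 146 x 68 mm outside, with a rectangular recess 130 x 54 mm for the medium stone (5 mm play all round). Fixed, on a rubber-faced board (top 24 mm above the bench). Block 18 mm high, recess 8 mm deep: its flat floor is 10 mm, its rim 18 mm above the origin; mouth chamfered 2 mm. Origin: centre of the block's underside, below the recess centre; x along its length, y across, z up.
- tray_round: wooden tray, 82 x 80 mm outside, with a round recess of diameter 64 mm for the round stone (5 mm play all round). Fixed, on a rubber-faced board (top 24 mm above the bench). Block 18 mm high, recess 8 mm deep: its flat floor is 10 mm, its rim 18 mm above the origin; mouth chamfered 2 mm. Origin: centre of the block's underside, below the recess centre; x along its length, y across, z up.
- tray_narrow: wooden tray, 126 x 52 mm outside, with a rectangular recess 110 x 36 mm for the narrow stone (5 mm play all round). Fixed, on a rubber-faced board (top 24 mm above the bench). Block 18 mm high, recess 8 mm deep: its flat floor is 10 mm, its rim 18 mm above the origin; mouth chamfered 2 mm. Origin: centre of the block's underside, below the recess centre; x along its length, y across, z up.
- tape_measure: yellow pocket tape measure, 36 x 80 x 64 mm, standing loose on the closed wooden bit case (44 mm high) between the two boards; not part of the job, to be left where it is. Origin at the centre of its underside.

How it is judged (in metres and radians):
At the end, for the whole second after the job is handed in: Every stone is released, at rest and lying flat (within 0.04 rad) on the recess floor of its own tray (underside within 2.5 mm of the floor height), its centre within 10 mm of the tray's centre; the tape measure is within 2 cm of where it stood (horizontal distance between stone_large and tray_large below 0.01 m and z of stone_large in the frame of tray_large between 0.0075 and 0.0125 m and angle between each of stone_large, stone_medium, stone_round, stone_narrow's own z axis and vertical below 0.04 rad and linear speed of each of stone_large, stone_medium, stone_round, stone_narrow below 0.02 m/s and horizontal distance between stone_medium and tray_medium below 0.01 m and z of stone_medium in the frame of tray_medium between 0.0075 and 0.0125 m and horizontal distance between stone_round and tray_round below 0.01 m and z of stone_round in the frame of tray_round between 0.0075 and 0.0125 m and horizontal distance between stone_narrow and tray_narrow below 0.01 m and z of stone_narrow in the frame of tray_narrow between 0.0075 and 0.0125 m and distance of tape_measure from where it was at the start of the episode below 0.02 m); the robot touches nothing.
It fails at once if a stone is dropped more than about 2 cm, thrown or toppled (falls free of the fingers faster than 0.6 m/s) ((contact force between the fingers and stone_large below 0.05 N and linear speed of stone_large above 0.6 m/s) or (contact force between the fingers and stone_medium below 0.05 N and linear speed of stone_medium above 0.6 m/s) or (contact force between the fingers and stone_round below 0.05 N and linear speed of stone_round above 0.6 m/s) or (contact force between the fingers and stone_narrow below 0.05 N and linear speed of stone_narrow above 0.6 m/s)).
It fails at once if the tape measure is shifted by more than 2 cm (distance of tape_measure from where it was at the start of the episode above 0.02 m).
It also fails if it takes over 120 s, if anything falls off the work surface, if the arm or the gripper's body presses on something with over 40 N, if the wrist force passes 120 N, or if a joint passes its speed limit or range.

## Robot

A 6-joint arm with a two-finger parallel gripper is mounted at the origin on a cart in front of the work surface, level with it; the furniture and walls round the work are solid. World frame = base frame: x ahead of the robot, y to its left, z up, the work surface at z = 0. Lengths are in mm, angles in rad, forces in N, time in s.
With the tool pointing down it reaches from about 275 to 750 mm from the base axis. Payload 10.2 kg.
Tool frame: the origin (TCP) lies at the very end of the fingers, on their centre line; the grasp point (between the pads) lies 19 mm behind it; z points along the fingers, y is the direction in which the jaws open and shut (so a half turn about z gives the same grasp; the last joint's range is limited). The gripper opens to 85 mm and grips with 20 to 120 N. Pads are 22 mm wide; open, the fingers measure 114 mm over their backs; the gripper's body (76 mm by 85 mm) begins 54 mm behind the grasp point. The pads swing forward as they close: fully open they stand 13 mm farther back than shut.
Start: joints at [-1.507, 0.313, 1.498, -0, 1.331, -0.223], TCP at [148.501, -503.566, 231.294] pointing down, gripper open.
Joint ranges: [-2.94, 2.94], [-0.97, 2.17], [0.19, 2.56], [-1.23, 4.37], [0.02, 3.11], [-2.88, 2.88]. Speed limits (rad/s): [2.39, 2.39, 3.01, 3.14, 3.14, 3.14].

## Interface

Orientations are given as a unit quaternion [w, x, y, z].
In Python, from rig import * gives the robot as it stands. The module is installed in compiled form; this text tells all that it offers.
- The arm moves only by the shell command python3 -m crank 'ROWS' [FORCE]. ROWS is a JSON object of lists of equal length, an entry for each row: "dp": the shift along the world's x, y, z in cm, a list of three; "delta_rot": the turn, a rotation vector about the world's x, y, z in degrees, a list of three; "claw": the closure in counts, from 0 (fully open) to 255 (shut). A call has 1 to 10 rows; each row shifts and turns the commanded pose from where the row before left it; what a row does not reach is not made up. A row lasts 1/10 s, in which the tool goes at most 50 mm and 8.59 degrees, less where a joint would pass 70% of its speed; a pose out of reach is approached as far as the arm can. A call is refused whole if a number of a shift passes 5 or a number of a turn 8.59, either way. A call with a gripper value outside its range is refused whole. The fingers move at their own pace and stop on an object; FORCE is the grip in N (left out, the last holds). Time passes only in rows, so rows that do not move let the fingers close. It gives the time, the measured TCP pose, the force and the opening at its end, in the units of the state.
- sense(): the state, without advancing time (a new reading comes with each control period).
- capture(name): name is "scene" or "top"; returns (picture, depth): 420x560x3 uint8, red, green, blue; 420x560 float32, mm along the optical axis (not along the pixel's ray), 0 where there is no reading.
- camera_model(name): a dict with "fx", "fy", "cx", "cy" (pixels), "cam_to_world" (4x4, takes a point from camera to world coordinates). Camera axes: x right, y up, looking along -z (the intrinsics and any distortion apply to the point x, -y, -z); pixel columns grow to the right and rows downward; lengths in mm; the calibration is good to about 2 mm. A picture is of the moment at which its call begins. camera_model takes no time and is no camera call.
- finish_job(): hands the job in, once; it reports no verdict.
Trained networks look in the newest picture that a camera, given by its name, has taken for a name from the list of things; names that differ only in an ending like _2 or _b are one class to them, and where a whole thing is asked for, a point or a joint stands for the part that bears it (a point fixed in the world has none). Each returns a list of dicts, best first, with "p" (0 to 1); they miss things now and then, are a little off and sometimes report something else, mostly with a low value. They report only what shows in the picture. A call takes as long as a camera call.
- boxes_of(camera, target): "centre" ([column, row] in pixels, amid what is visible of it).
- masks_of(camera, target): "region" (420x560 bool, what is visible of it) and "centre" ([column, row] in pixels, amid what is visible of it).
- pinpoint(camera, target): "centre" ([column, row] in pixels: a listed point, or the origin of a listed thing).
The state is a dict: "time_s": time; "joints": joint angles; "dq": joint speeds; "tau": joint torques, N m; "eef_pos": TCP position; "ee_rot": TCP orientation; "force": force on the tool from outside, world axes, zero at the start; "wrist_torque": the same for the moment, N m; "grip_width": opening from 0.0 (shut) to 1.0 (fully open).
Only numpy, scipy, OpenCV 4.12 (cv2) and the standard library are available. Lean on these libraries where they do the work, as an engineer would, in place of code of your own. Each camera call takes 0.05 s, during which the arm holds its last target.

## Working session

There is one attempt and no reset: what is moved stays moved. The work goes in short steps, Python scripts to look and compute and a shell command to move; the robot and the scene stay as the last step left them, time stands still between calls to the robot, and variables do not carry over. Pictures are saved under pics/ and viewed, and the job is handed in when it is done.

```bash
mkdir -p pics; cat > h.py <<'E'
from rig import *
import numpy as np, cv2
def snap(cam,fn):
    p,d=capture(cam); cv2.imwrite('pics/'+fn,p[:,:,::-1]); return p,d
def world(cam,d,mask=None):
    m=camera_model(cam); T=np.array(m['cam_to_world'])
    v,u=np.mgrid[0:d.shape[0],0:d.shape[1]]
    x=(u-m['cx'])/m['fx']*d; y=-(v-m['cy'])/m['fy']*d
    P=np.stack([x,y,-d,np.ones_like(d)],-1)@T.T
    return P[...,:3]
E
python3 - <<'E'
from h import *
for c in ('scene','top'):
    p,d=snap(c,c+'0.png'); np.save(c+'0.npy',d)
    m=camera_model(c); print(c,{k:(np.round(v,3).tolist()) for k,v in m.items()})
print(sense())
E
```

```text
scene {'fx': 443.541, 'fy': 443.541, 'cx': 274.404, 'cy': 207.829, 'cam_to_world': [[-0.816, 0.365, -0.447, 16.284], [-0.578, -0.503, 0.643, 630.918], [0.01, 0.784, 0.621, 705.432], [0.0, 0.0, 0.0, 1.0]]}
top {'fx': 396.27, 'fy': 396.27, 'cx': 278.393, 'cy': 213.598, 'cam_to_world': [[0.029, 0.998, -0.056, 419.608], [-1.0, 0.03, 0.002, -8.081], [0.004, 0.056, 0.998, 967.598], [0.0, 0.0, 0.0, 1.0]]}
{'time_s': 0.1, 'joints': array([-1.50740914e+00,  3.13403423e-01,  1.49834362e+00,  3.85420732e-05,
        1.33103504e+00, -2.23439928e-01]), 'dq': array([-1.32792067e-03, -1.02516937e-03, -1.77601138e-03,  7.20024440e-05,
       -1.45382046e-03, -1.42939684e-03]), 'tau': array([ 1.89756945e-03, -4.12901509e+01, -2.60140210e+01, -2.13800986e-04,
        3.06719136e-03, -1.19436262e-05]), 'eef_pos': array([ 148.49066945, -503.32350115,  230.79409958]), 'ee_rot': array([-5.91316520e-04,  9.89734370e-01,  1.42917886e-01,  6.61993456e-05]), 'force': array([ 0.35625036, -0.4282589 , -0.56681002]), 'wrist_torque': array([ 0.01711438, -0.01454175,  0.02203987]), 'grip_width': 0.9995246591672622}
```

View pics/scene0.png

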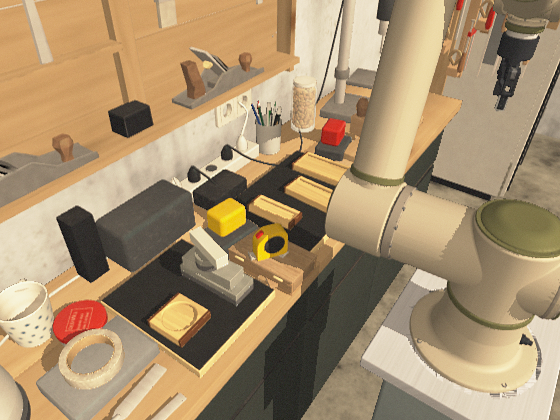

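View pics/top0.png

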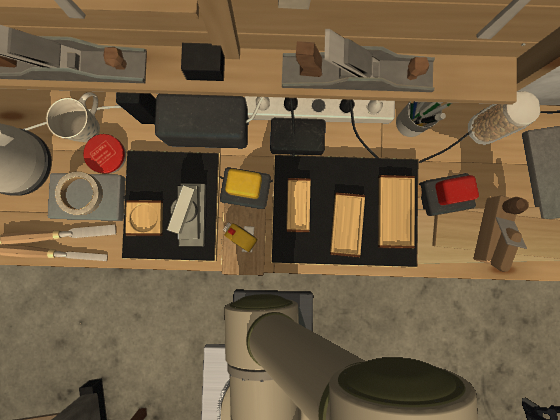

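The top view shows the pile at about (185,213) and the round tray at (143,217). The narrow, medium and large trays are at (298,204), (347,224) and (396,210), and the tape measure is at (238,236). Next I measure them.

```bash
cat >> h.py <<'E'
def rect(P,sel,tag):
    q=P[sel][:,:2].astype(np.float32)
    if len(q)<15: print(tag,'few',len(q)); return
    (c,s,a)=cv2.minAreaRect(q); b=cv2.boxPoints((c,s,a)); 
    e1=b[1]-b[0]; e2=b[2]-b[1]; e=e1 if np.linalg.norm(e1)>np.linalg.norm(e2) else e2
    ang=np.degrees(np.arctan2(e[1],e[0]))%180
    print(tag,'n',len(q),'c',np.round(c,1),'size',np.round(sorted(s),1),'longaxis',round(float(ang),1),'zmed',round(float(np.median(P[sel][:,2])),1),'mean',np.round(q.mean(0),1))
E
python3 - <<'E'
from h import *
for c in ('top','scene'):
    d=np.load(c+'0.npy'); P=world(c,d)
    np.save(c+'P.npy',P)
    for t in ['stone_large','stone_medium','stone_round','stone_narrow','tray_large','tray_medium','tray_round','tray_narrow','tape_measure']:
        r=masks_of(c,t)
        for k in r[:2]:
            m=k['region']&(d>0); m2=cv2.erode(m.astype(np.uint8),np.ones((3,3)))>0
            z=P[m][:,2]
            print(c,t,round(k['p'],2),np.round(k['centre']),'z pct',np.round(np.percentile(z,[2,10,50,90,98]),1) if len(z) else None)
            if len(z): rect(P,m&(P[...,2]>np.percentile(z,90)-8),'   ')
E
```

```text
top stone_large 0.91 [201. 221.] z pct [27.8 38.2 53.4 55.9 57.2]
    n 476 c [464.2 190.1] size [ 56.2 144.1] longaxis 0.8 zmed 53.9 mean [453.8 177.6]
top stone_large 0.23 [239. 239.] z pct [ 45.   56.3 104.8 108.3 109.8]
    n 375 c [414.9  71.5] size [34.5 59.5] longaxis 57.3 zmed 106.3 mean [413.4  69.7]
top stone_medium 0.72 [195. 225.] z pct [ 53.1  59.3  81.6  84.2 105. ]
    n 425 c [467.1 192.5] size [ 47.  116.8] longaxis 1.7 zmed 82.2 mean [447.5 186.3]
top stone_round 0.52 [193. 213.] z pct [ 92.8  98.9 109.6 111.8 112.7]
    n 120 c [466.9 197.4] size [37.5 52.1] longaxis 88.5 zmed 109.8 mean [467.9 188.4]
top stone_narrow 0.96 [179. 211.] z pct [109.  121.3 133.8 135.8 137. ]
    n 603 c [470.1 196.7] size [26.7 99.4] longaxis 162.5 zmed 134.1 mean [469.8 196.3]
top tray_large 0.93 [397. 212.] z pct [24.5 31.3 34.2 42.1 43.9]
    n 1383 c [ 486.  -288.1] size [ 82.3 170.7] longaxis 0.4 zmed 38.0 mean [ 487.4 -288.8]
top tray_medium 0.8 [348. 225.] z pct [29.9 31.8 34.5 42.3 44. ]
    n 958 c [ 451.3 -172.7] size [ 68.4 145.4] longaxis 176.3 zmed 38.7 mean [ 449.9 -172.
[... 1348 characters left out ...]
86.4] size [ 84.6 142.2] longaxis 0.4 zmed 35.4 mean [ 502.9 -286. ]
scene tray_medium 0.55 [308. 192.] z pct [24.  29.4 34.2 41.3 42.9]
    n 638 c [ 459.6 -171.1] size [ 73.9 133.4] longaxis 175.4 zmed 35.9 mean [ 469.2 -171.7]
scene tray_round 0.65 [179. 317.] z pct [28.5 31.9 37.1 42.1 43.2]
    n 1187 c [453.5 306.3] size [81.7 84.6] longaxis 1.4 zmed 40.7 mean [451.4 309.1]
scene tray_narrow 0.62 [272. 212.] z pct [25.9 30.5 34.9 41.8 43.3]
    n 618 c [494.3 -55.5] size [ 56.6 128.1] longaxis 179.7 zmed 39.2 mean [493.3 -54.3]
scene tape_measure 0.92 [268. 241.] z pct [ 42.7  47.6  82.9 106.1 107.6]
    n 330 c [414.4  73.1] size [35.5 58.8] longaxis 54.8 zmed 105.3 mean [411.6  74.8]
```

```bash
python3 - <<'E'
import cv2
a=cv2.imread('pics/top0.png')[140:270,110:270]; cv2.imwrite('pics/top0z.png',cv2.resize(a,None,fx=4.5,fy=4.5,interpolation=cv2.INTER_CUBIC))
a=cv2.imread('pics/scene0.png')[180:380,100:340]; cv2.imwrite('pics/scene0z.png',cv2.resize(a,None,fx=3,fy=3,interpolation=cv2.INTER_CUBIC))
E
```

```text
(no output)
```

View pics/top0z.png

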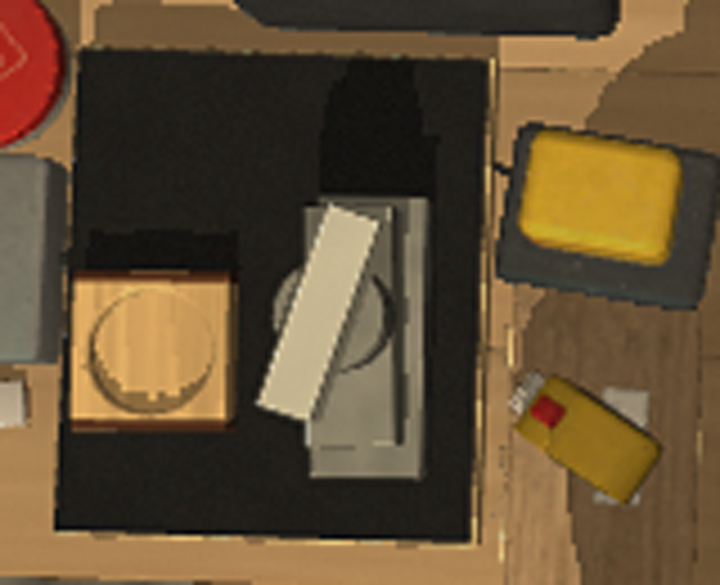

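View pics/scene0z.png

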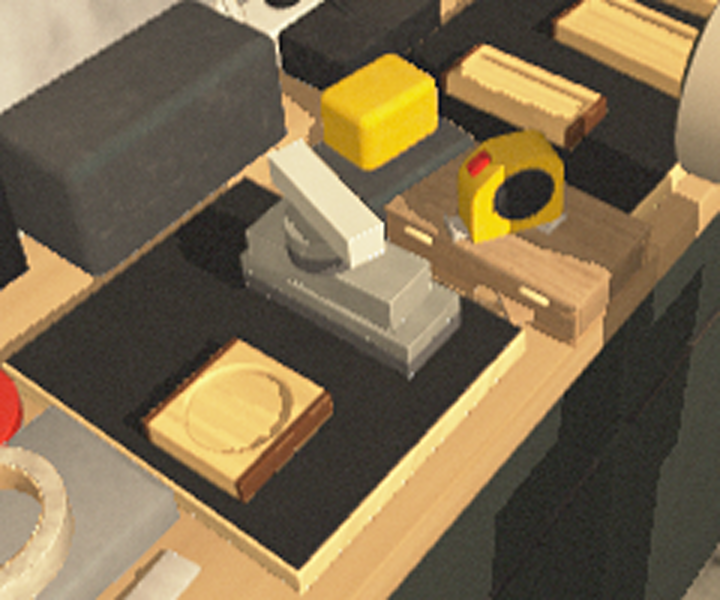

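```bash
python3 - <<'E'
from h import *
P=np.load('topP.npy'); d=np.load('top0.npy')
for zlo in (60,120,180,250,350):
    m=(d>0)&(P[...,2]>zlo)&(P[...,0]>330)&(P[...,1]>-400)&(P[...,1]<420)
    H,_,_=np.histogram2d(P[m][:,0],P[m][:,1],bins=[np.arange(330,780,50),np.arange(-400,440,80)])
    print(zlo);print(H.astype(int))
E
python3 -m crank '{"dp":[[1.6,3.5,0],[1.6,3.5,0],[1.6,3.5,0],[1.6,3.5,0],[1.6,3.5,0],[1.6,3.5,0],[1.6,3.5,0],[1.6,3.5,0],[1.6,3.5,0],[1.6,3.5,0]],"delta_rot":[[0,0,-1.7],[0,0,-1.7],[0,0,-1.7],[0,0,-1.7],[0,0,-1.7],[0,0,-1.7],[0,0,-1.7],[0,0,-1.7],[0,0,-1.7],[0,0,-1.7]],"claw":[0,0,0,0,0,0,0,0,0,0]}' 60
```

```text
60
[[   0    0    0    0    0    0    0    0    0    0]
 [   0    0    0    0    0  310  120  261    0    0]
 [   0    0    0    0    0   22   46  662    0    0]
 [ 254    0    0    0    0  274  138  432    0    0]
 [ 254    0    0    0    0  304  171    0    0    0]
 [   0    0    0    0    0    0   94   79   21    0]
 [ 269  273  217  208  210  363 1126 1130  509  207]
 [1609 2137 1606 2213 2031 1448 2805 2412 3054 2533]]
120
[[   0    0    0    0    0    0    0    0    0    0]
 [   0    0    0    0    0    0    0   58    0    0]
 [   0    0    0    0    0    0    0  333    0    0]
 [   0    0    0    0    0    0    0  256    0    0]
 [   0    0    0    0    0    0    0    0    0    0]
 [   0    0    0    0    0    0    0    0    0    0]
 [ 208  219  207  208  204  202  207  198  202  207]
 [1266 1936 1407 2170 1889 1184 2083 1676 2529 2485]]
180
[[   0    0    0    0    0    0    0    0    0    0]
 [   0    0    0    0    0    0    0    0    0    0]
 [   0    0    0    0    0    0    0    0    0    0]
 [   0    0    0    0    0    0    0    0    0    0]
 [   0    0    0    0    0 
[... 382 characters left out ...]
  0    0    0    0]
 [   0    0    0    0    0    0    0    0    0    0]
 [   0    0    0    0    0    0    0    0    0    0]
 [ 164  174  168  173  172  164  174  169  170  175]
 [1181 1901 1407 2170 1889 1184 2083 1676 2160 2372]]
350
[[  0   0   0   0   0   0   0   0   0   0]
 [  0   0   0   0   0   0   0   0   0   0]
 [  0   0   0   0   0   0   0   0   0   0]
 [  0   0   0   0   0   0   0   0   0   0]
 [  0   0   0   0   0   0   0   0   0   0]
 [  0   0   0   0   0   0   0   0   0   0]
 [  0   0   0   0   0   0   0   0   0   0]
 [  0 706   0 404 338   0 309 507 664 436]]
time_s: 2.0
eef_pos: [308.8, -152.1, 231.5]
ee_rot: [0.0, 1.0, -0.006, 0.0]
force: [0.3, -0.4, -0.3]
grip_width: 1.001
```

```bash
python3 -m crank '{"dp":[[1.6,3.5,0],[1.6,3.5,0],[1.6,3.5,0],[1.6,3.5,0],[1.6,3.5,0],[1.6,3.5,0],[1.6,3.5,0],[1.6,3.5,0],[1.6,3.5,0],[1.7,3.5,0]],"delta_rot":[[0,0,-1.7],[0,0,-1.7],[0,0,-1.7],[0,0,-1.7],[0,0,-1.7],[0,0,-1.7],[0,0,-1.7],[0,0,-1.7],[0,0,-1.7],[0,0,-1.7]],"claw":[0,0,0,0,0,0,0,0,0,0]}' 60; python3 -m crank '{"dp":[[0,0,-4],[0,0,-2],[0,0,0]],"delta_rot":[[0,0,0],[0,0,0],[0,0,0]],"claw":[0,0,0]}'; python3 -c "
from h import *
snap('scene','s1.png');snap('top','t1.png');print(sense()['eef_pos'],sense()['ee_rot'],sense()['joints'])"
```

```text
time_s: 3.0
eef_pos: [469.9, 198.2, 231.3]
ee_rot: [-0.0, 0.988, -0.153, 0.0]
force: [0.7, -0.8, 0.4]
grip_width: 1.001
time_s: 3.3
eef_pos: [468.2, 196.4, 168.9]
ee_rot: [0.001, 0.988, -0.153, -0.003]
force: [0.6, -1.2, 0.2]
grip_width: 0.995
[469.86876961 196.41600745 172.13893235] [-1.51444563e-04  9.88253798e-01 -1.52820988e-01  3.90611916e-04] [1.65525287e-01 3.33163575e-01 1.63169237e+00 4.62029149e-05
 1.17589991e+00 2.04314821e+00]
```

View pics/s1.png

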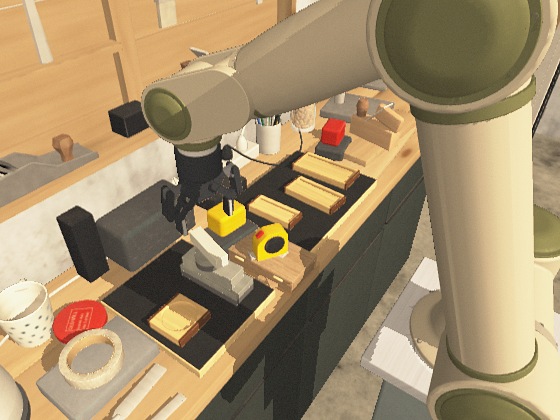

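```bash
cat >> h.py <<'E'
def proj(c,p):
    m=camera_model(c); T=np.linalg.inv(np.array(m['cam_to_world'])); q=T@np.r_[p,1]
    return m['cx']+m['fx']*q[0]/-q[2], m['cy']+m['fy']*(-q[1])/-q[2]
E
python3 -c "
from h import *
print(proj('scene',[470,197,172]),proj('scene',[470,197,134]),proj('scene',[497,112,134]))
a=cv2.imread('pics/s1.png')[130:310,130:290]; cv2.imwrite('pics/s1z.png',cv2.resize(a,None,fx=3.3,fy=3.3,interpolation=cv2.INTER_CUBIC))
a=cv2.imread('pics/t1.png')[120:270,100:260]; cv2.imwrite('pics/t1z.png',cv2.resize(a,None,fx=3.8,fy=3.8,interpolation=cv2.INTER_CUBIC))
"
```

```text
(np.float64(206.15113705617168), np.float64(226.42069217882795)) (np.float64(207.87025804046382), np.float64(241.67126986923972)) (np.float64(226.0592748970387), np.float64(213.36968272861347))
```

View pics/s1z.png

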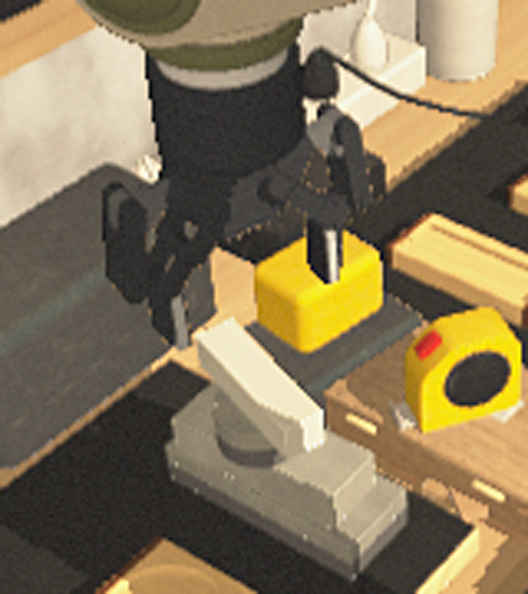

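View pics/t1z.png

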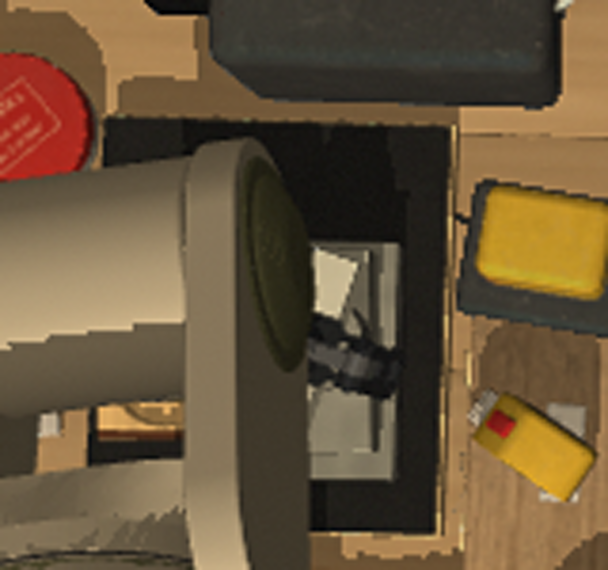

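```bash
python3 -m crank '{"dp":[[0,0.1,-2],[0,0,-2],[0,0,-1],[0,0,0],[0,0,0]],"delta_rot":[[0,0,0],[0,0,0],[0,0,0],[0,0,0],[0,0,0]],"claw":[0,0,0,80,120]}' 40; python3 -m crank '{"dp":[[0,0,0],[0,0,0],[0,0,0],[0,0,0],[0,0,0],[0,0,0],[0,0,0]],"delta_rot":[[0,0,0],[0,0,0],[0,0,0],[0,0,0],[0,0,0],[0,0,0],[0,0,0]],"claw":[140,160,180,200,255,255,255]}' 40
```

```text
time_s: 3.9
eef_pos: [470.2, 197.5, 122.5]
ee_rot: [-0.0, 0.988, -0.153, 0.001]
force: [0.3, 0.3, -0.6]
grip_width: 0.694
time_s: 4.6
eef_pos: [469.8, 197.4, 122.1]
ee_rot: [-0.0, 0.988, -0.153, 0.001]
force: [-1.1, -1.7, 5.5]
grip_width: 0.289
```

```bash
python3 -m crank '{"dp":[[0,0,0.3],[0,0,0.7],[0,0,2],[0,0,3],[0,0,2],[0,0,0]],"delta_rot":[[0,0,0],[0,0,0],[0,0,0],[0,0,0],[0,0,0],[0,0,0]],"claw":[255,255,255,255,255,255]}' 60; python3 -c "
from h import *
snap('scene','s2.png');print(sense()['eef_pos'],sense()['ee_rot'],sense()['force'],sense()['wrist_torque'])
a=cv2.imread('pics/s2.png')[80:310,130:330]; cv2.imwrite('pics/s2z.png',cv2.resize(a,None,fx=2.6,fy=2.6,interpolation=cv2.INTER_CUBIC))
"
```

```text
time_s: 5.2
eef_pos: [470.5, 197.7, 204.0]
ee_rot: [-0.001, 0.988, -0.153, 0.002]
force: [0.3, 0.0, -1.1]
grip_width: 0.287
[469.76564507 197.53792878 202.02865623] [-3.43155296e-04  9.88277311e-01 -1.52666192e-01  9.33766390e-04] [-0.33959097  0.3118754  -1.89992106] [0.00050934 0.02843612 0.01452722]
```

View pics/s2z.png

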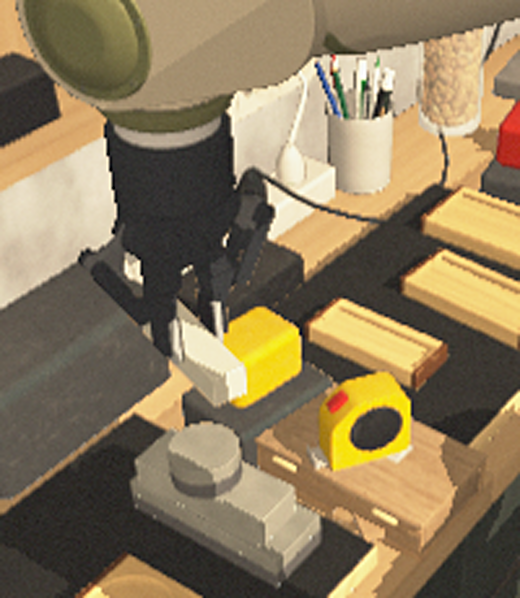

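The narrow stone hangs flat in the fingers at about (208,370) in the crop, and the rest of the pile is intact. I carry it to its tray.

```bash
python3 -m crank '{"dp":[[0.3,-2,0],[0.3,-3,0],[0.3,-4,0],[0.3,-4,0],[0.3,-4,0],[0.3,-4,0],[0.3,-3,0],[0.4,-1.3,0],[0,0,0]],"delta_rot":[[0,0,2.2],[0,0,2.2],[0,0,2.2],[0,0,2.2],[0,0,2.2],[0,0,2.2],[0,0,2.2],[0,0,2.2],[0,0,0]],"claw":[255,255,255,255,255,255,255,255,255]}' 60; python3 -m crank '{"dp":[[0,0,-3],[0,0,-4],[0,0,-3],[0,0,-1],[0,0,0],[0,0,0]],"delta_rot":[[0,0,0],[0,0,0],[0,0,0],[0,0,0],[0,0,0],[0,0,0]],"claw":[255,255,255,255,255,255]}'; python3 -c "
from h import *
snap('scene','s3.png');p,d=snap('top','t3.png');np.save('t3.npy',d);print(sense()['eef_pos'],sense()['ee_rot'],sense()['force'],sense()['wrist_torque'])
a=cv2.imread('pics/s3.png')[80:310,180:380]; cv2.imwrite('pics/s3z.png',cv2.resize(a,None,fx=2.6,fy=2.6,interpolation=cv2.INTER_CUBIC))
"
```

```text
time_s: 6.15
eef_pos: [494.2, -56.9, 199.8]
ee_rot: [-0.0, 1.0, -0.001, -0.001]
force: [-0.3, 1.3, -1.1]
grip_width: 0.285
time_s: 6.75
eef_pos: [495.1, -55.4, 92.4]
ee_rot: [0.0, 1.0, 0.0, 0.001]
force: [-0.1, 0.5, -2.2]
grip_width: 0.288
[495.26449126 -55.63277695  92.69691879] [4.36183546e-04 9.99999093e-01 3.21189395e-04 1.23333726e-03] [-0.02397706  0.36937709 -1.77231237] [-0.05403901  0.04060494 -0.01604513]
```

View pics/s3z.png

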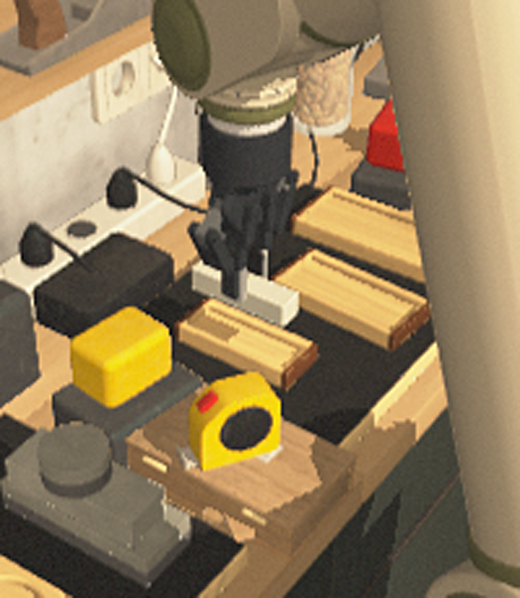

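View pics/t3.png

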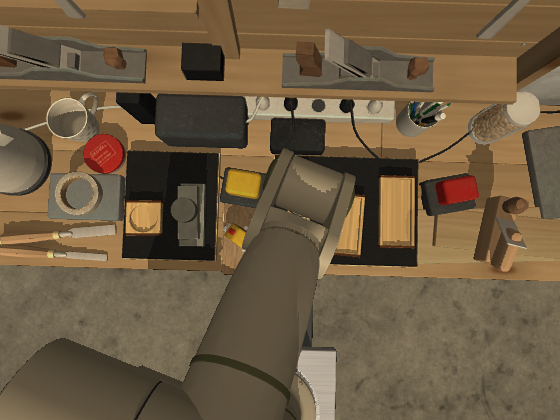

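The stone hangs above the narrow tray at about (245,295) in the crop. The top picture shows the pile clear of the arm, with the round stone at (183,208). I check the held stone in the scene picture and remeasure the pile.

```bash
python3 - <<'E'
from h import *
p,d=capture('scene');P=world('scene',d)
for t in ['stone_narrow','tray_narrow']:
    k=masks_of('scene',t)[0]; m=k['region']&(d>0); z=P[m][:,2]
    print(t,k['p'],np.percentile(z,[2,50,95]))
    rect(P,m&(P[...,2]>np.percentile(z,85)-5),t)
    rect(P,m,t)
p,d=capture('top');P=world('top',d)
for t in ['stone_round','stone_medium','stone_large']:
    for k in masks_of('top',t)[:1]:
        m=k['region']&(d>0); z=P[m][:,2]; med=np.median(z)
        print(t,k['p'],np.percentile(z,[2,50,95]))
        rect(P,m&(abs(P[...,2]-med)<5),t)
w=(P[...,0]>380)&(P[...,0]<560)&(P[...,1]>150)&(P[...,1]<245)
for z in (54,82,110): rect(P,w&(abs(P[...,2]-z)<5),z)
rect(P,w&(P[...,2]>49),'l'); rect(P,w&(P[...,2]>76),'m'); rect(P,w&(P[...,2]>105),'r')
E
```

```text
stone_narrow 0.84 [ 81.44388774  99.61904819 105.04481894]
stone_narrow n 203 c [495.6 -54. ] size [ 28.5 101.6] longaxis 179.5 zmed 103.5 mean [483.2 -51. ]
stone_narrow n 402 c [495.6 -52.6] size [ 31.5 101.4] longaxis 177.8 zmed 99.6 mean [484.5 -47.5]
tray_narrow 0.74 [24.85238341 44.79993219 54.64683534]
tray_narrow n 382 c [463.4 191.6] size [ 57.5 147.8] longaxis 1.8 zmed 53.0 mean [426.1 201.3]
tray_narrow n 949 c [475.4 191.5] size [ 58.8 171.3] longaxis 0.9 zmed 44.8 mean [435.8 207.2]
stone_round 0.77 [ 91.89709993 109.97048073 112.57600661]
stone_round n 457 c [471.5 196.3] size [47.9 50. ] longaxis 91.9 zmed 110.1 mean [471.1 196.6]
stone_medium 0.71 [59.82238297 81.94947022 84.96518067]
stone_medium n 591 c [465.8 193.4] size [ 43.2 114.8] longaxis 2.4 zmed 82.1 mean [461.1 191.3]
stone_large 0.98 [28.69964999 53.55515895 56.97434047]
stone_large n 476 c [464.2 189.8] size [ 56.2 144.3] longaxis 0.6 zmed 54.0 mean [454.  177.9]
54 n 500 c [464.2 189.8] size [ 56.2 144.3] longaxis 0.6 zmed 54.2 mean [455.7 178. ]
82 n 650 c [467.9 193.5] size [ 43.5 119. ] longaxis 2.3 zmed 82.1 mean [463.4 191.4]
110 n 482 c [471.5 197.2] size [51.8 52.2] longaxis 1.2 zmed 110.1 mean [470.9 197.3]
l n 1749 c [464.3 192.5] size [ 61.1 144.1] longaxis 1.2 zmed 82.0 mean [463.1 188.1]
m n 1170 c [468.1 197.1] size [ 52. 119.] longaxis 1.7 zmed 84.1 mean [466.6 193.4]
r n 482 c [471.5 197.2] size [51.8 52.2] longaxis 1.2 zmed 110.1 mean [470.9 197.3]
```

```bash
python3 -m crank '{"dp":[[-0.1,-0.1,-2],[0,0,-1],[0,0,-0.8],[0,0,-0.4],[0,0,-0.2],[0,0,0],[0,0,0]],"delta_rot":[[0,0,0],[0,0,0],[0,0,0],[0,0,0],[0,0,0],[0,0,0],[0,0,0]],"claw":[255,255,255,255,255,255,255]}' 60;  python3 -c "
from h import *
snap('scene','s4.png');print(sense()['eef_pos'],sense()['ee_rot'],sense()['force'],sense()['wrist_torque'])
a=cv2.imread('pics/s4.png')[130:290,200:360]; cv2.imwrite('pics/s4z.png',cv2.resize(a,None,fx=3.5,fy=3.5,interpolation=cv2.INTER_CUBIC))
"
```

```text
time_s: 7.9
eef_pos: [493.7, -56.6, 47.7]
ee_rot: [0.0, 1.0, 0.0, 0.0]
force: [0.4, -0.2, -1.6]
grip_width: 0.286
[493.74528926 -56.62736921  47.68785569] [1.15398727e-04 9.99999882e-01 2.75274360e-04 3.84235853e-04] [-0.69782944 -0.41058234 -1.37579345] [ 0.00642332 -0.01727862 -0.01888102]
```

View pics/s4z.png

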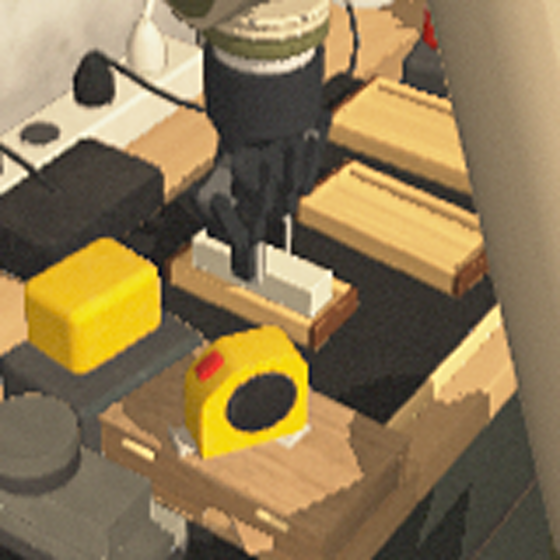

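```bash
python3 -m crank '{"dp":[[0,0,-0.1],[0,0,-0.1],[0,0,0],[0,0,0]],"delta_rot":[[0,0,0],[0,0,0],[0,0,0],[0,0,0]],"claw":[255,255,255,255]}' 60
```

```text
time_s: 8.35
eef_pos: [493.7, -56.6, 46.2]
ee_rot: [0.0, 1.0, 0.0, 0.0]
force: [-3.1, 0.9, 8.3]
grip_width: 0.283
```

Contact is at 46.2, as predicted. I release and rise.

```bash
python3 -m crank '{"dp":[[0,0,0],[0,0,0],[0,0,0],[0,0,0],[0,0,1],[0,0,3],[0,0,4],[0,0,4],[0,0,3]],"delta_rot":[[0,0,0],[0,0,0],[0,0,0],[0,0,0],[0,0,0],[0,0,0],[0,0,0],[0,0,0],[0,0,0]],"claw":[170,130,100,60,0,0,0,0,0]}' 60;  python3 - <<'E'
from h import *
p,d=snap('scene','s5.png');P=world('scene',d)
w=(P[...,0]>420)&(P[...,0]<570)&(P[...,1]>-90)&(P[...,1]<-20)
rect(P,w&(abs(P[...,2]-57)<6),'stone top')
rect(P,w&(abs(P[...,2]-41)<5),'rim')
print(sense()['eef_pos'])
a=p[130:290,200:360,::-1]; cv2.imwrite('pics/s5z.png',cv2.resize(a,None,fx=3.5,fy=3.5,interpolation=cv2.INTER_CUBIC))
E
```

```text
time_s: 9.25
eef_pos: [493.7, -56.6, 198.6]
ee_rot: [0.0, 1.0, 0.0, 0.001]
force: [0.5, 0.0, -0.7]
grip_width: 0.997
stone top n 361 c [494.1 -54.9] size [ 30.  100.1] longaxis 179.8 zmed 57.0 mean [491.6 -53.1]
rim n 385 c [495.4 -55. ] size [ 55.  129.4] longaxis 0.8 zmed 40.7 mean [485.2 -42.8]
[495.38447366 -57.11827314 202.73776582]
```

View pics/s5z.png

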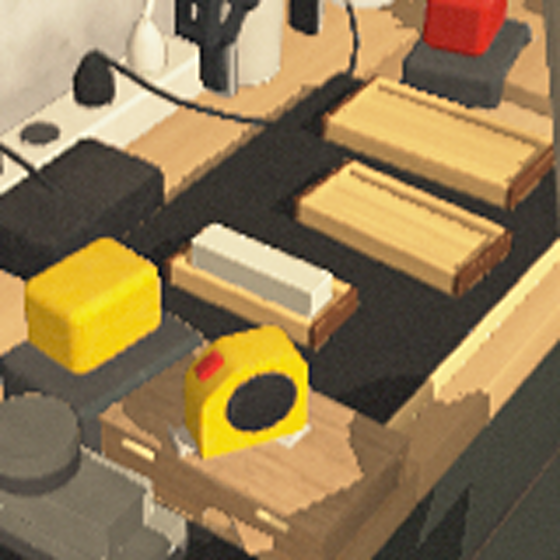

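The narrow stone is seated: its top reads about 57, the same about 1 mm low that this camera reads elsewhere. Next is the round stone.

```bash
python3 -m crank '{"dp":[[-0.3,2,0],[-0.3,4,0],[-0.3,4,0],[-0.3,4,0],[-0.3,4,0],[-0.3,4,0],[-0.3,2.4,0],[-0.3,1,0],[0,0,-3],[0,0,0]],"delta_rot":[[0,0,0],[0,0,0],[0,0,0],[0,0,0],[0,0,0],[0,0,0],[0,0,0],[0,0,0],[0,0,0],[0,0,0]],"claw":[0,0,0,0,0,0,0,0,0,0]}' 50; python3 -m crank '{"dp":[[0,0,0],[0,0,0]],"delta_rot":[[0,0,0],[0,0,0]],"claw":[0,0]}'
```

```text
time_s: 10.3
eef_pos: [467.9, 196.8, 162.9]
ee_rot: [0.001, 1.0, 0.0, -0.003]
force: [-0.1, 0.2, 0.4]
grip_width: 1.003
time_s: 10.5
eef_pos: [470.2, 196.9, 166.6]
ee_rot: [-0.0, 1.0, -0.0, 0.001]
force: [-0.6, -0.8, -0.2]
grip_width: 1.003
```

```bash
python3 -m crank '{"dp":[[0.1,0,-3],[0,0,-2],[0,0,-1.5],[0,0,-0.8],[0,0,0],[0,0,0]],"delta_rot":[[0,0,0],[0,0,0],[0,0,0],[0,0,0],[0,0,0],[0,0,0]],"claw":[0,0,0,0,0,40]}' 40; python3 -m crank '{"dp":[[0,0,0],[0,0,0],[0,0,0],[0,0,0],[0,0,0],[0,0,0]],"delta_rot":[[0,0,0],[0,0,0],[0,0,0],[0,0,0],[0,0,0],[0,0,0]],"claw":[60,80,95,110,255,255]}' 50
```

```text
time_s: 11.1
eef_pos: [471.1, 197.4, 93.3]
ee_rot: [-0.0, 1.0, 0.0, 0.001]
force: [0.5, 0.3, -0.0]
grip_width: 0.86
time_s: 11.7
eef_pos: [470.8, 197.6, 93.3]
ee_rot: [-0.0, 1.0, 0.0, 0.001]
force: [-2.0, -0.6, 8.1]
grip_width: 0.612
```

```bash
python3 -m crank '{"dp":[[0,0,0.3],[0,0,0.7],[0,0,2],[0,0,2],[-0.3,2,0],[-0.5,3,0],[-0.5,3,0],[-0.4,2,0],[0,0.8,0],[0,0,0]],"delta_rot":[[0,0,0],[0,0,0],[0,0,0],[0,0,0],[0,0,0],[0,0,0],[0,0,0],[0,0,0],[0,0,0],[0,0,0]],"claw":[255,255,255,255,255,255,255,255,255,255]}' 60; python3 - <<'E'
from h import *
p,d=snap('scene','s6.png');P=world('scene',d)
print(sense()['eef_pos'])
m=masks_of('scene','stone_round')
for k in m[:2]:
    g=k['region']&(d>0); print(k['p'],np.percentile(P[g][:,2],[5,50,95])); rect(P,g,'round')
a=p[180:380,80:300,::-1]; cv2.imwrite('pics/s6z.png',cv2.resize(a,None,fx=3,fy=3,interpolation=cv2.INTER_CUBIC))
E
```

```text
time_s: 12.7
eef_pos: [453.5, 305.8, 142.3]
ee_rot: [0.0, 1.0, 0.001, -0.0]
force: [0.3, 0.7, -1.4]
grip_width: 0.604
[453.62022059 305.06942669 142.28450352]
0.73 [134.40355662 157.46127785 159.45583962]
round n 775 c [505.  262.4] size [ 49.6 192. ] longaxis 140.5 zmed 157.5 mean [444.9 308.4]
```

View pics/s6z.png

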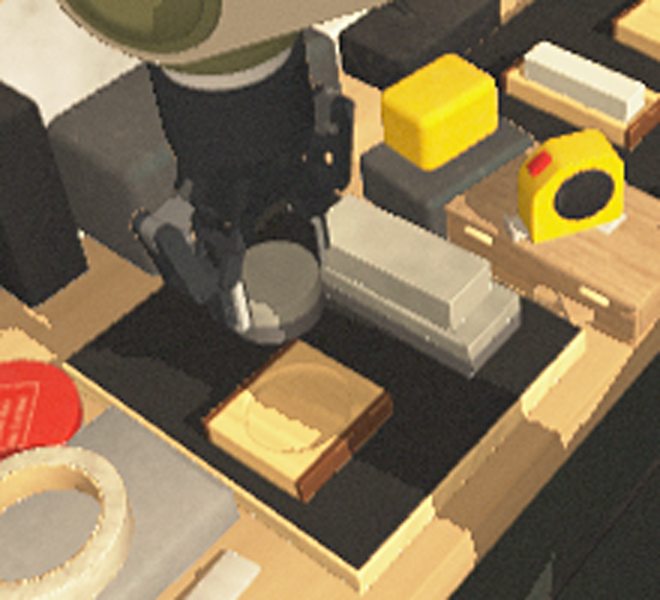

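```bash
python3 -m crank '{"dp":[[0,0,-2],[0,0,-3],[0,0,-2],[0,0,-1.5],[0,0,-0.7],[0,0,-0.3],[0,0,0],[0,0,0]],"delta_rot":[[0,0,0],[0,0,0],[0,0,0],[0,0,0],[0,0,0],[0,0,0],[0,0,0],[0,0,0]],"claw":[255,255,255,255,255,255,255,255]}' 60; python3 - <<'E'
from h import *
p,d=snap('scene','s7.png')
print(sense()['eef_pos'],sense()['force'])
a=p[210:370,100:260,::-1]; cv2.imwrite('pics/s7z.png',cv2.resize(a,None,fx=3.5,fy=3.5,interpolation=cv2.INTER_CUBIC))
E
```

```text
time_s: 13.6
eef_pos: [454.0, 305.4, 48.1]
ee_rot: [-0.0, 1.0, 0.0, 0.001]
force: [-0.2, 0.2, -2.1]
grip_width: 0.604
[453.94028055 305.49805631  48.08017215] [ 0.22646387 -0.13079999 -1.35927623]
```

View pics/s7z.png

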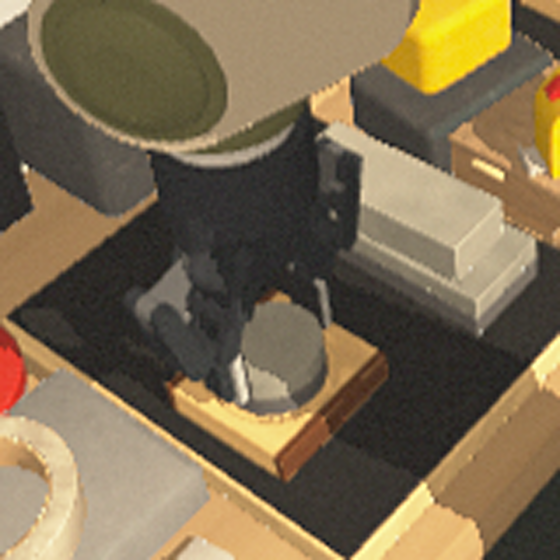

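```bash
python3 -m crank '{"dp":[[0,0,-0.1],[0,0,-0.1],[0,0,0],[0,0,0]],"delta_rot":[[0,0,0],[0,0,0],[0,0,0],[0,0,0]],"claw":[255,255,255,255]}' 60;python3 -m crank '{"dp":[[0,0,-0.1],[0,0,0],[0,0,0]],"delta_rot":[[0,0,0],[0,0,0],[0,0,0]],"claw":[255,255,255]}' 60
```

```text
time_s: 14.05
eef_pos: [453.6, 305.5, 45.5]
ee_rot: [-0.0, 1.0, 0.0, 0.0]
force: [0.0, -0.3, 0.5]
grip_width: 0.603
time_s: 14.35
eef_pos: [453.6, 305.5, 45.4]
ee_rot: [-0.0, 1.0, 0.0, 0.0]
force: [-4.1, -2.0, 11.1]
grip_width: 0.607
```

```bash
python3 -m crank '{"dp":[[0,0,0],[0,0,0],[0,0,0],[0,0,0],[0,0,1],[0,0,3],[0,0,4],[0,0,4],[0,0,1]],"delta_rot":[[0,0,0],[0,0,0],[0,0,0],[0,0,0],[0,0,0],[0,0,0],[0,0,0],[0,0,0],[0,0,0]],"claw":[95,80,60,0,0,0,0,0,0]}' 60;  python3 - <<'E'
from h import *
p,d=snap('scene','s8.png');P=world('scene',d)
w=(P[...,0]>405)&(P[...,0]<500)&(P[...,1]>260)&(P[...,1]<355)
rect(P,w&(abs(P[...,2]-61)<5),'round top'); rect(P,w&(abs(P[...,2]-41)<4),'rim')
w=(P[...,0]>380)&(P[...,0]<560)&(P[...,1]>150)&(P[...,1]<245)
for z in (53,81): rect(P,w&(abs(P[...,2]-z)<4),z)
print(sense()['eef_pos'])
a=p[180:380,80:300,::-1]; cv2.imwrite('pics/s8z.png',cv2.resize(a,None,fx=3,fy=3,interpolation=cv2.INTER_CUBIC))
E
```

```text
time_s: 15.25
eef_pos: [454.9, 306.1, 179.4]
ee_rot: [-0.001, 1.0, 0.0, 0.004]
force: [-0.1, -0.2, -0.8]
grip_width: 1.003
round top n 594 c [453.8 306.4] size [52.9 54.6] longaxis 119.0 zmed 61.2 mean [452.3 307.8]
rim n 849 c [453.2 305.8] size [82.9 84.6] longaxis 1.6 zmed 41.2 mean [444.3 313.8]
53 n 423 c [463.7 192.2] size [ 57.3 146.8] longaxis 2.0 zmed 53.3 mean [427.2 201.8]
81 n 1047 c [467.5 194.8] size [ 46.4 121.9] longaxis 3.8 zmed 81.2 mean [464.8 196.3]
[454.75329996 306.02865717 178.62188954]
```

View pics/s8z.png

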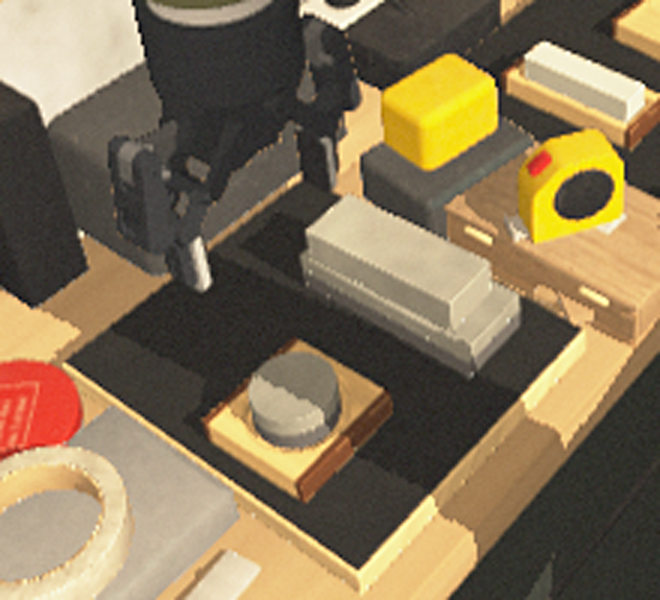

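The round stone is seated, with its top at 61.2 for an expected 62. Next is the medium stone.

```bash
python3 -m crank '{"dp":[[0.3,-2,0],[0.4,-3.5,0],[0.4,-3.5,0],[0.3,-2.2,0],[0,0,-2],[0,0,-3],[0,0,0],[0,0,0]],"delta_rot":[[0,0,0.7],[0,0,0.7],[0,0,0.7],[0,0,0.6],[0,0,0],[0,0,0],[0,0,0],[0,0,0]],"claw":[0,0,0,0,0,0,0,0]}' 60; python3 - <<'E'
from h import *
p,d=snap('scene','s9.png');P=world('scene',d)
print(sense()['eef_pos'],sense()['ee_rot'])
a=p[180:330,130:300,::-1]; cv2.imwrite('pics/s9z.png',cv2.resize(a,None,fx=3,fy=3,interpolation=cv2.INTER_CUBIC))
E
```

```text
time_s: 16.1
eef_pos: [467.3, 193.4, 124.2]
ee_rot: [0.0, 1.0, 0.024, -0.001]
force: [0.1, 0.4, 0.4]
grip_width: 1.0
[467.7701691  193.61710693 125.00164511] [-2.92809827e-05  9.99712233e-01  2.39872020e-02  2.53194939e-04]
```

View pics/s9z.png

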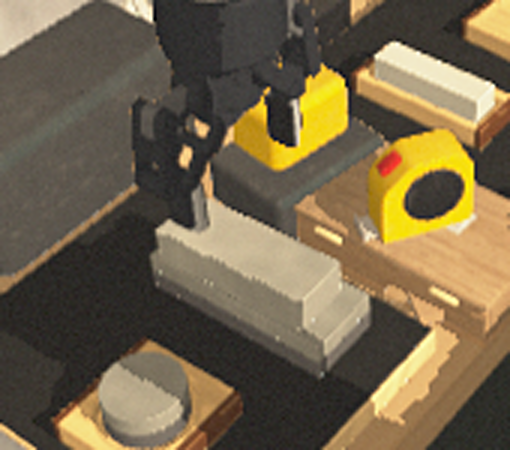

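```bash
python3 -m crank '{"dp":[[0,0,-2],[0,0,-2],[0,0,-1.2],[0,0,-0.6],[0,0,0],[0,0,0]],"delta_rot":[[0,0,0],[0,0,0],[0,0,0],[0,0,0],[0,0,0],[0,0,0]],"claw":[0,0,0,0,40,70]}' 40; python3 -m crank '{"dp":[[0,0,0],[0,0,0],[0,0,0],[0,0,0],[0,0,0],[0,0,0],[0,0,0]],"delta_rot":[[0,0,0],[0,0,0],[0,0,0],[0,0,0],[0,0,0],[0,0,0],[0,0,0]],"claw":[85,100,115,130,255,255,255]}' 70
```

```text
time_s: 16.75
eef_pos: [468.0, 193.6, 67.1]
ee_rot: [-0.0, 1.0, 0.024, 0.001]
force: [0.6, 0.1, -0.8]
grip_width: 0.728
time_s: 17.45
eef_pos: [467.6, 193.6, 67.0]
ee_rot: [-0.0, 1.0, 0.024, 0.0]
force: [-2.2, 1.0, 6.9]
grip_width: 0.494
```

```bash
python3 -m crank '{"dp":[[0,0,0.3],[0,0,0.7],[0,0,2],[0,0,3],[0,0,3],[0,0,2],[0,0,0]],"delta_rot":[[0,0,0],[0,0,0],[0,0,0],[0,0,0],[0,0,0],[0,0,0],[0,0,0]],"claw":[255,255,255,255,255,255,255]}' 80; python3 - <<'E'
from h import *
p,d=snap('scene','s10.png');P=world('scene',d)
print(sense()['eef_pos'],sense()['wrist_torque'],sense()['force'])
a=p[130:330,130:330,::-1]; cv2.imwrite('pics/s10z.png',cv2.resize(a,None,fx=2.8,fy=2.8,interpolation=cv2.INTER_CUBIC))
w=(P[...,0]>380)&(P[...,0]<560)&(P[...,1]>150)&(P[...,1]<245)
rect(P,w&(abs(P[...,2]-53)<4),'large')
E
```

```text
time_s: 18.15
eef_pos: [468.5, 193.6, 178.8]
ee_rot: [-0.0, 1.0, 0.024, 0.002]
force: [-0.0, 0.1, -4.4]
grip_width: 0.49
[467.68316803 193.44433225 176.75564663] [ 0.01552654  0.04523688 -0.04278767] [-0.25456002  0.86258558 -4.25748128]
large n 1558 c [463.7 190.6] size [ 58.8 146.8] longaxis 0.7 zmed 53.3 mean [459.8 192.4]
```

View pics/s10z.png

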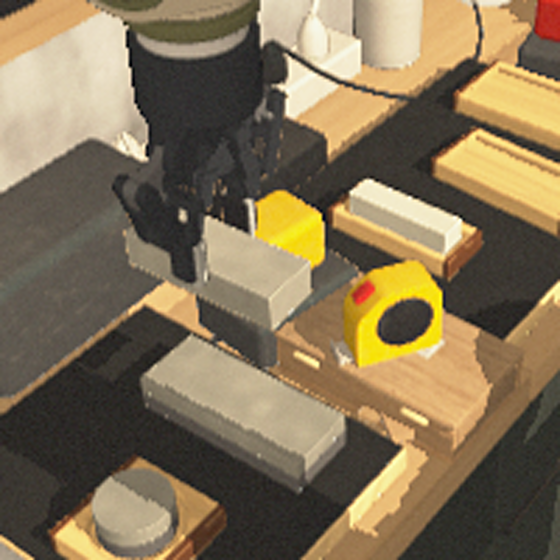

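```bash
python3 -m crank '{"dp":[[-0.2,-2,0],[-0.2,-4,0],[-0.2,-4.5,0],[-0.2,-4.5,0],[-0.2,-4.5,0],[-0.2,-4.5,0],[-0.2,-4.5,0],[-0.2,-4,0],[0,-3,0],[0,-1.1,0]],"delta_rot":[[0,0,-0.6],[0,0,-0.6],[0,0,-0.6],[0,0,-0.6],[0,0,-0.6],[0,0,-0.6],[0,0,-0.6],[0,0,-0.6],[0,0,-0.7],[0,0,-0.7]],"claw":[255,255,255,255,255,255,255,255,255,255]}' 80; python3 -m crank '{"dp":[[0,0,0],[0,0,-3],[0,0,-4],[0,0,-2],[0,0,0],[0,0,0]],"delta_rot":[[0,0,0],[0,0,0],[0,0,0],[0,0,0],[0,0,0],[0,0,0]],"claw":[255,255,255,255,255,255]}' 80; python3 - <<'E'
from h import *
p,d=snap('scene','s11.png');P=world('scene',d)
print(sense()['eef_pos'],sense()['ee_rot'],sense()['force'])
a=p[90:270,230:400,::-1]; cv2.imwrite('pics/s11z.png',cv2.resize(a,None,fx=3,fy=3,interpolation=cv2.INTER_CUBIC))
w=(P[...,0]>360)&(P[...,0]<540)&(P[...,1]>-215)&(P[...,1]<-120)
k=masks_of('scene','stone_medium')[0]; m=k['region']&(d>0); print(k['p'],k['centre']); z=np.percentile(P[m][:,2],85); rect(P,m&(abs(P[...,2]-z)<6),'medium held')
p,d=capture('top');P=world('top',d)
w=(P[...,0]>380)&(P[...,0]<560)&(P[...,1]>150)&(P[...,1]<245)
rect(P,w&(abs(P[...,2]-54)<4),'large top')
E
```

```text
time_s: 19.2
eef_pos: [450.6, -174.7, 174.6]
ee_rot: [-0.001, 0.999, -0.032, -0.001]
force: [-0.5, -0.1, -3.3]
grip_width: 0.493
time_s: 19.8
eef_pos: [451.8, -171.7, 86.7]
ee_rot: [-0.0, 1.0, -0.03, 0.0]
force: [0.7, -0.6, -3.0]
grip_width: 0.489
[ 452.14946428 -172.18123756   87.36555739] [ 3.84055011e-04  9.99556798e-01 -2.97583590e-02  7.07626221e-04] [-0.65513468 -0.18065384 -3.22798449]
0.82 [316.8, 178.2]
medium held n 342 c [ 454.7 -163.1] size [ 53.5 119.2] longaxis 7.5 zmed 100.8 mean [ 443.5 -163. ]
large top n 1511 c [464.  190.5] size [ 56.7 143.7] longaxis 1.1 zmed 54.1 mean [463.1 190.1]
```

View pics/s11z.png

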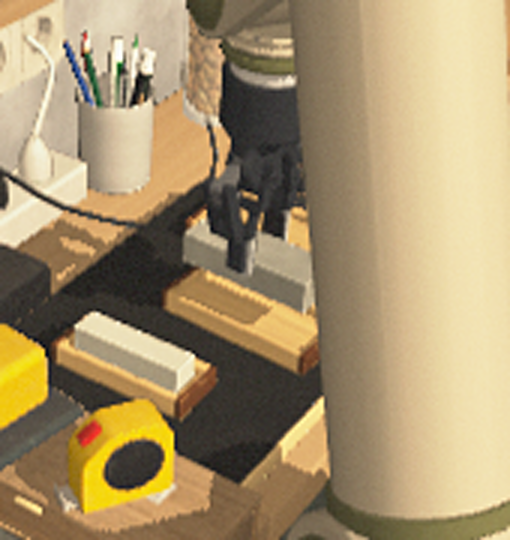

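```bash
python3 -m crank '{"dp":[[0,0,-1.5],[0,0,-1.2],[0,0,-0.7],[0,0,-0.3],[0,0,0],[0,0,0]],"delta_rot":[[0,0,0],[0,0,0],[0,0,0],[0,0,0],[0,0,0],[0,0,0]],"claw":[255,255,255,255,255,255]}' 80; python3 - <<'E'
from h import *
p,d=snap('scene','s12.png');P=world('scene',d)
print(sense()['eef_pos'],sense()['ee_rot'],sense()['force'])
a=p[110:270,240:400,::-1]; cv2.imwrite('pics/s12z.png',cv2.resize(a,None,fx=3.5,fy=3.5,interpolation=cv2.INTER_CUBIC))
E
```

```text
time_s: 20.55
eef_pos: [451.7, -172.7, 49.7]
ee_rot: [0.0, 1.0, -0.03, 0.0]
force: [0.1, -0.5, -3.7]
grip_width: 0.488
[ 451.74540478 -172.72641895   49.70427435] [ 1.99359343e-04  9.99541836e-01 -3.02649786e-02  3.30623075e-04] [ 0.51515596  0.61672963 -2.86200226]
```

View pics/s12z.png

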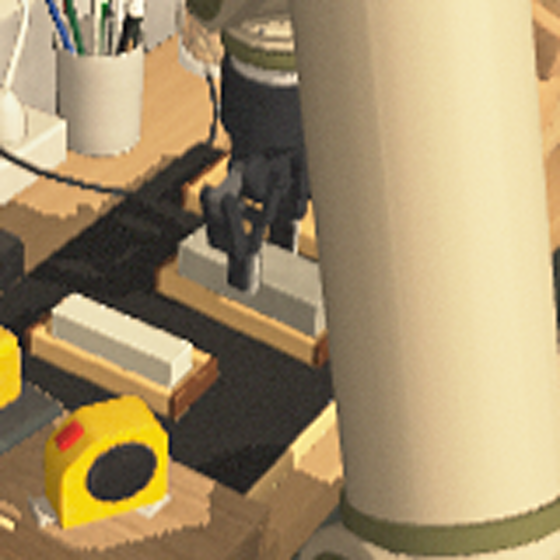

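```bash
python3 -m crank '{"dp":[[0,0,-0.1],[0,0,-0.1],[0,0,0],[0,0,0]],"delta_rot":[[0,0,0],[0,0,0],[0,0,0],[0,0,0]],"claw":[255,255,255,255]}' 80; python3 -m crank '{"dp":[[0,0,-0.1],[0,0,0],[0,0,0]],"delta_rot":[[0,0,0],[0,0,0],[0,0,0]],"claw":[255,255,255]}'
```

```text
time_s: 21.0
eef_pos: [451.5, -172.6, 47.3]
ee_rot: [0.0, 1.0, -0.03, 0.0]
force: [0.4, 0.5, -3.7]
grip_width: 0.488
time_s: 21.3
eef_pos: [451.6, -172.6, 47.1]
ee_rot: [0.0, 1.0, -0.03, 0.0]
force: [-3.2, 1.4, 6.5]
grip_width: 0.488
```

```bash
python3 -m crank '{"dp":[[0,0,0],[0,0,0],[0,0,0],[0,0,0],[0,0,1],[0,0,3],[0,0,4],[0,0,4],[0,0,1]],"delta_rot":[[0,0,0],[0,0,0],[0,0,0],[0,0,0],[0,0,0],[0,0,0],[0,0,0],[0,0,0],[0,0,0]],"claw":[120,100,70,0,0,0,0,0,0]}' 60;python3 -m crank '{"dp":[[0,3,0],[0.1,4.5,0],[0.1,4.5,0],[0.2,4.5,0],[0.2,4.5,0],[0.2,4.5,0],[0.2,4.5,0],[0.1,4,0],[0,2,0],[0.1,0.3,0]],"delta_rot":[[0,0,0.4],[0,0,0.4],[0,0,0.4],[0,0,0.4],[0,0,0.5],[0,0,0.5],[0,0,0.5],[0,0,0.5],[0,0,0.4],[0,0,0.4]],"claw":[0,0,0,0,0,0,0,0,0,0]}';  python3 - <<'E'
from h import *
print(sense()['eef_pos'],sense()['ee_rot'])
p,d=snap('top','t13.png');P=world('top',d)
w=(P[...,0]>360)&(P[...,0]<540)&(P[...,1]>-215)&(P[...,1]<-130)
rect(P,w&(abs(P[...,2]-62)<5),'medium top')
w=(P[...,0]>420)&(P[...,0]<570)&(P[...,1]>-90)&(P[...,1]<-20)
rect(P,w&(abs(P[...,2]-58)<5),'narrow top')
w=(P[...,0]>390)&(P[...,0]<590)&(P[...,1]>-340)&(P[...,1]<-235)
rect(P,w&(P[...,2]>29)&(P[...,2]<50),'tray large')
E
```

```text
time_s: 22.2
eef_pos: [452.8, -173.4, 181.0]
ee_rot: [0.002, 1.0, -0.03, 0.003]
force: [0.0, 0.1, -0.6]
grip_width: 1.003
time_s: 23.2
eef_pos: [462.9, 192.3, 176.1]
ee_rot: [-0.0, 1.0, 0.01, -0.0]
force: [-0.4, 0.4, 0.1]
grip_width: 0.997
[462.90444761 192.33675624 176.1151401 ] [-8.98358766e-05  9.99951887e-01  9.80407944e-03 -3.08086946e-04]
medium top n 1011 c [ 451.  -171.8] size [ 44.4 120. ] longaxis 177.0 zmed 61.6 mean [ 451.1 -171.6]
narrow top n 485 c [494.2 -55.6] size [25.6 97.3] longaxis 1.5 zmed 57.7 mean [493.6 -56. ]
tray large n 2595 c [ 486.1 -287.8] size [ 82.8 169.9] longaxis 1.1 zmed 34.5 mean [ 485.8 -288.2]
```

View pics/t13.png

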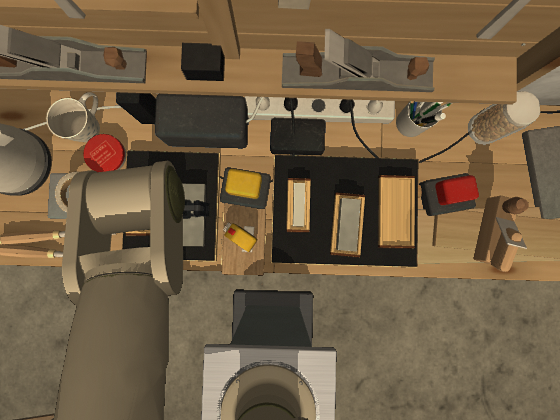

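```bash
python3 - <<'E'
from h import *
for c in ('top','scene'):
    P=np.load(c+'P.npy')
    for lo,hi in ((38,50),(55,200)):
        w=(P[...,0]>430)&(P[...,0]<500)&(P[...,1]>20)&(P[...,1]<155)&(P[...,2]>lo)&(P[...,2]<hi)
        if w.sum(): print(c,lo,hi,np.percentile(P[w][:,1],[0,50,95,99,100]))
E
python3 -m crank '{"dp":[[0.1,-0.2,-2],[0,0,-3.5],[0,0,-3],[0,0,-1],[0,0,0],[0,0,0]],"delta_rot":[[0,0,0],[0,0,0],[0,0,0],[0,0,0],[0,0,0],[0,0,0]],"claw":[40,40,40,40,40,40]}' 60; python3 - <<'E'
from h import *
print(sense()['eef_pos'],sense()['ee_rot'])
p,d=snap('scene','s14.png')
a=p[180:340,130:300,::-1]; cv2.imwrite('pics/s14z.png',cv2.resize(a,None,fx=3.5,fy=3.5,interpolation=cv2.INTER_CUBIC))
E
```

```text
top 38 50 [ 21.01525425  68.41027107 114.48643595 119.56210846 127.57686206]
top 55 200 [ 35.43058214  85.71133464  97.95053976 103.06482399 107.41178073]
scene 38 50 [ 21.44115504  94.29257378 118.33074289 125.55557911 127.99558059]
scene 55 200 [ 71.70399773  96.1726161  104.0943798  104.4041582  104.64803469]
time_s: 23.85
eef_pos: [465.3, 188.1, 82.5]
ee_rot: [-0.0, 1.0, 0.008, 0.001]
force: [0.2, 0.8, 0.6]
grip_width: 0.843
[465.32399202 188.10879441  82.54124682] [-1.05544086e-04  9.99968859e-01  7.83938054e-03  9.02062412e-04]
```

View pics/s14z.png

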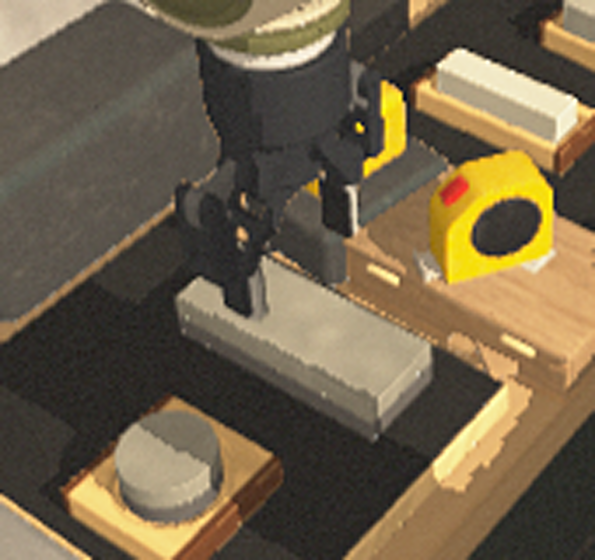

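```bash
python3 -m crank '{"dp":[[-0.1,0.3,0],[0,0,-1.5],[0,0,-1.5],[0,0,-1],[0,0,-0.6],[0,0,0],[0,0,0]],"delta_rot":[[0,0,0],[0,0,0],[0,0,0],[0,0,0],[0,0,0],[0,0,0],[0,0,0]],"claw":[40,40,40,40,40,40,55]}' 60;python3 -m crank '{"dp":[[0,0,0],[0,0,0],[0,0,0],[0,0,0],[0,0,0],[0,0,0]],"delta_rot":[[0,0,0],[0,0,0],[0,0,0],[0,0,0],[0,0,0],[0,0,0]],"claw":[70,85,100,255,255,255]}' 100
```

```text
time_s: 24.6
eef_pos: [463.8, 191.5, 35.8]
ee_rot: [-0.0, 1.0, 0.008, 0.0]
force: [-0.4, 0.6, -0.2]
grip_width: 0.787
time_s: 25.2
eef_pos: [463.9, 191.1, 36.6]
ee_rot: [0.0, 1.0, 0.008, 0.001]
force: [-4.0, -4.5, 12.8]
grip_width: 0.625
```

```bash
python3 -m crank '{"dp":[[0,0,0.3],[0,0,0.7],[0,0,2],[0,0,3],[0,0,3],[0,0,3],[0,0,2],[0,0,0]],"delta_rot":[[0,0,0],[0,0,0],[0,0,0],[0,0,0],[0,0,0],[0,0,0],[0,0,0],[0,0,0]],"claw":[255,255,255,255,255,255,255,255]}' 110; python3 - <<'E'
from h import *
s=sense();print(s['eef_pos'],s['ee_rot'],s['force'],s['wrist_torque'],s['grip_width'])
p,d=snap('scene','s15.png')
a=p[130:330,130:330,::-1]; cv2.imwrite('pics/s15z.png',cv2.resize(a,None,fx=2.8,fy=2.8,interpolation=cv2.INTER_CUBIC))
E
```

```text
time_s: 26.0
eef_pos: [464.4, 191.8, 177.6]
ee_rot: [-0.0, 1.0, 0.008, 0.002]
force: [0.5, 0.6, -5.6]
grip_width: 0.62
[464.38656672 191.76230958 177.64291317] [-4.60719063e-04  9.99963371e-01  8.22789869e-03  2.31199273e-03] [ 0.47595319  0.61496547 -5.58510686] [-0.00093099 -0.05629163 -0.03217996] 0.6198468216396995
```

View pics/s15z.png

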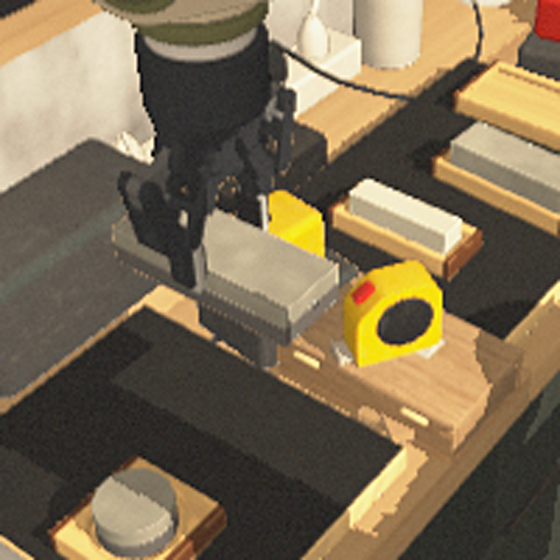

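```bash
python3 -m crank '{"dp":[[0.2,-2,0],[0.2,-4,0],[0.2,-4,0],[0.2,-4,0],[0.2,-4,0],[0.2,-4,0],[0.2,-4,0],[0.2,-4,0],[0.2,-4,0],[0.2,-4,0]],"delta_rot":[[0,0,0],[0,0,0],[0,0,0],[0,0,0],[0,0,0],[0,0,0],[0,0,0],[0,0,0],[0,0,0],[0,0,0]],"claw":[255,255,255,255,255,255,255,255,255,255]}' 110;python3 -m crank '{"dp":[[0.2,-4,0],[0,-3,0],[0,-2,0],[0,-0.9,0],[0,0,-3],[0,0,-4],[0,0,-2],[0,0,0],[0,0,0]],"delta_rot":[[0,0,0],[0,0,0],[0,0,0],[0,0,0],[0,0,0],[0,0,0],[0,0,0],[0,0,0],[0,0,0]],"claw":[255,255,255,255,255,255,255,255,255]}' 110; python3 - <<'E'
from h import *
s=sense();print(s['eef_pos'],s['ee_rot'],s['force'],s['wrist_torque'],s['grip_width'])
p,d=snap('scene','s16.png')
a=p[70:270,230:430,::-1]; cv2.imwrite('pics/s16z.png',cv2.resize(a,None,fx=2.8,fy=2.8,interpolation=cv2.INTER_CUBIC))
p,d=snap('top','t16.png')
a=p[130:280,260:430,::-1]; cv2.imwrite('pics/t16z.png',cv2.resize(a,None,fx=3.5,fy=3.5,interpolation=cv2.INTER_CUBIC))
E
```

```text
time_s: 27.05
eef_pos: [482.6, -189.7, 173.3]
ee_rot: [-0.001, 1.0, 0.008, -0.001]
force: [1.5, 0.4, -3.9]
grip_width: 0.624
time_s: 27.95
eef_pos: [485.7, -287.1, 85.5]
ee_rot: [-0.0, 1.0, 0.008, -0.0]
force: [0.6, -0.4, -4.0]
grip_width: 0.621
[ 485.70010157 -287.12966055   85.48387737] [-1.74721947e-04  9.99964751e-01  8.39385245e-03 -9.70962292e-05] [ 0.57510752 -0.35810993 -3.9681195 ] [-0.0056159  -0.02341451 -0.01114599] 0.6206038790588493
```

View pics/s16z.png

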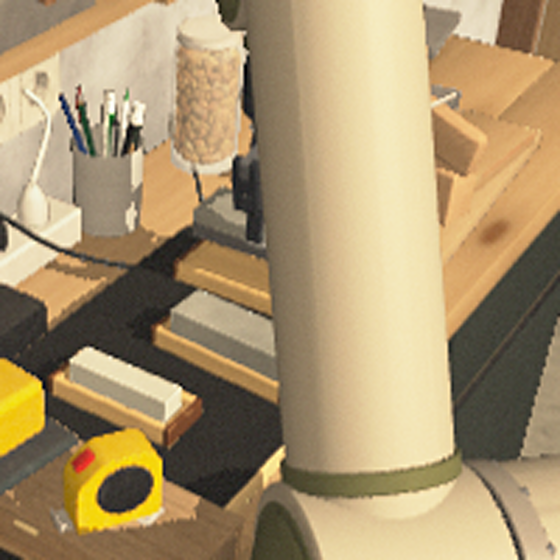

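View pics/t16z.png

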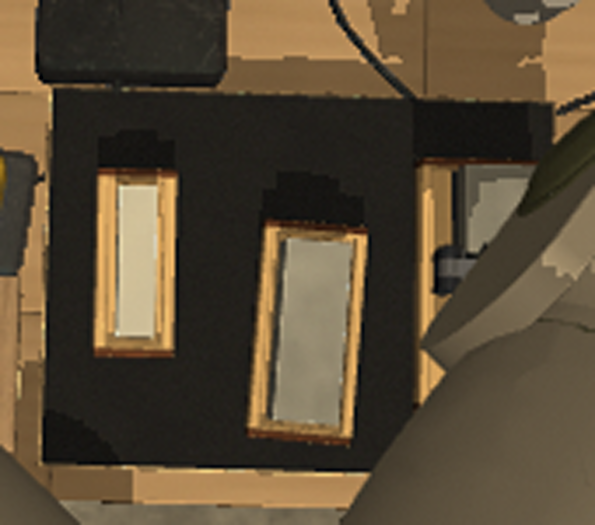

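Narrow and medium sit in their trays. The arm mostly hides the large stone, so I check its visible corner by depth.

```bash
python3 - <<'E'
from h import *
p,d=capture('top');P=world('top',d)
w=(P[...,0]>515)&(P[...,0]<590)&(P[...,1]>-340)&(P[...,1]<-235)
for lo,hi,n in ((90,112,'stone'),(30,50,'tray')):
    q=P[w&(P[...,2]>lo)&(P[...,2]<hi)]
    print(n,len(q),'xmax',np.percentile(q[:,0],[97,100]),'ymax',np.percentile(q[:,1],[97,100]),'z',np.median(q[:,2]))
E
python3 -m crank '{"dp":[[0,0,-1.5],[0,0,-1.2],[0,0,-0.7],[0,0,-0.2],[0,0,0],[0,0,0]],"delta_rot":[[0,0,0],[0,0,0],[0,0,0],[0,0,0],[0,0,0],[0,0,0]],"claw":[255,255,255,255,255,255]}' 110
```

```text
stone 336 xmax [556.48172631 557.14877787] ymax [-257.99537418 -257.18125449] z 103.17985815467244
tray 273 xmax [570.38124864 571.29210489] ymax [-247.06288425 -246.30919924] z 38.80742743920314
time_s: 28.7
eef_pos: [485.8, -287.8, 49.8]
ee_rot: [0.0, 1.0, 0.008, 0.0]
force: [0.2, -0.2, -4.4]
grip_width: 0.623
```

```bash
python3 -m crank '{"dp":[[0.1,-0.1,0],[0,0,-0.1],[0,0,-0.1],[0,0,0],[0,0,0]],"delta_rot":[[0,0,0],[0,0,0],[0,0,0],[0,0,0],[0,0,0]],"claw":[255,255,255,255,255]}' 110;python3 -m crank '{"dp":[[0,0,-0.1],[0,0,0],[0,0,0]],"delta_rot":[[0,0,0],[0,0,0],[0,0,0]],"claw":[255,255,255]}' 110
```

```text
time_s: 29.2
eef_pos: [486.5, -288.6, 47.3]
ee_rot: [-0.0, 1.0, 0.008, -0.0]
force: [0.1, 0.8, -3.7]
grip_width: 0.623
time_s: 29.5
eef_pos: [486.6, -288.6, 46.8]
ee_rot: [0.0, 1.0, 0.008, 0.0]
force: [-2.4, 2.7, 4.1]
grip_width: 0.623
```

Contact is at 46.8, where about 46.6 was expected. I release, rise and back away to check.

```bash
python3 -m crank '{"dp":[[0,0,0],[0,0,0],[0,0,0],[0,0,0],[0,0,1],[0,0,3],[0,0,4],[0,0,4],[0,0,3]],"delta_rot":[[0,0,0],[0,0,0],[0,0,0],[0,0,0],[0,0,0],[0,0,0],[0,0,0],[0,0,0],[0,0,0]],"claw":[85,70,50,0,0,0,0,0,0]}' 60; python3 -m crank '{"dp":[[-2,-2,0],[-4,-2,0],[-4,-2,0],[-4,-2,0],[-4,-2,0],[-4,-2,0],[-4,-2,0],[-2,-2,0],[0,0,0],[0,0,0]],"delta_rot":[[0,0,0],[0,0,0],[0,0,0],[0,0,0],[0,0,0],[0,0,0],[0,0,0],[0,0,0],[0,0,0],[0,0,0]],"claw":[0,0,0,0,0,0,0,0,0,0]}'; python3 - <<'E'
from h import *
p,d=snap('top','t17.png');P=world('top',d); p2,d2=snap('scene','s17.png');Q=world('scene',d2)
for n,cx,cy,hx,hy,z in (('large',486,-288,90,45,64),('medium',451,-172.7,80,40,62),('narrow',494.4,-56,65,28,58),('round',453,306,42,42,62),('tape',414,71,60,60,106)):
    for t,R in (('top',P),('scn',Q)):
        w=(abs(R[...,0]-cx)<hx)&(abs(R[...,1]-cy)<hy); s=w&(abs(R[...,2]-z)<6)
        rect(R,s,n+' '+t)
        if s.sum()>20 and n!='tape':
            q=R[s]; c=q.mean(0); nrm=np.linalg.svd(q[abs(q[:,2]-np.median(q[:,2]))<4]-c,full_matrices=False)[2][2]; print('   tilt',round(float(np.arccos(abs(nrm[2]))),3))
        if t=='top' and n!='tape': rect(R,w&(R[...,2]>29),'   tray')
E
```

```text
time_s: 30.4
eef_pos: [486.8, -288.8, 199.8]
ee_rot: [0.001, 1.0, 0.008, 0.001]
force: [0.2, 0.2, -0.0]
grip_width: 1.001
time_s: 31.4
eef_pos: [206.5, -448.5, 196.7]
ee_rot: [0.0, 1.0, 0.008, 0.0]
force: [-0.0, -0.4, -0.5]
grip_width: 0.998
large top n 1575 c [ 486.  -288.1] size [ 57.9 145.1] longaxis 1.1 zmed 63.6 mean [ 485.4 -287.4]
   tilt 0.001
   tray n 2597 c [ 486. -288.] size [ 81.7 170.5] longaxis 0.4 zmed 62.1 mean [ 484.5 -282.5]
large scn n 595 c [ 491.4 -286.6] size [ 63.  137.6] longaxis 3.3 zmed 63.4 mean [ 491.8 -283.2]
   tilt 0.01
medium top n 1023 c [ 451.1 -171.7] size [ 44.9 120. ] longaxis 176.5 zmed 61.6 mean [ 451.1 -171.5]
   tilt 0.002
   tray n 1867 c [ 451.7 -172.8] size [ 69.4 146.6] longaxis 176.2 zmed 59.2 mean [ 450.8 -170. ]
medium scn n 490 c [ 456.6 -172.3] size [ 48.9 112. ] longaxis 176.6 zmed 61.3 mean [ 457.  -168.6]
   tilt 0.019
narrow top n 489 c [494.2 -55.7] size [25.6 97.3] longaxis 1.5 zmed 58.0 mean [493.4 -56. ]
   tilt 0.004
   tray n 1207 c [494.4 -56.2] size [ 52.2 125.9] longaxis 0.3 zmed 43.2 mean [493.3 -55.7]
narrow scn n 337 c [494.3 -55.9] size [ 29.3 101.6] longaxis 0.9 zmed 57.2 mean [492.5 -53.6]
   tilt 0.034
round top n 446 c [453.6 305.3] size [52.1 52.8] longaxis 31.1 zmed 62.2 mean [453.7 304.9]
   tilt 0.004
   tray n 1288 c [453.1 306. ] size [81.8 82. ] longaxis 1.7 zmed 43.4 mean [452.8 302.4]
round scn n 592 c [453.9 306.3] size [53.3 53.4] longaxis 172.5 zmed 61.1 mean [452.4 307.7]
   tilt 0.009
tape top n 384 c [413.6  71.1] size [34.9 57.7] longaxis 56.2 zmed 106.2 mean [412.7  69.1]
tape scn n 297 c [413.2  72.7] size [32.9 55.7] longaxis 58.4 zmed 105.7 mean [411.2  73.7]
```

View pics/t17.png

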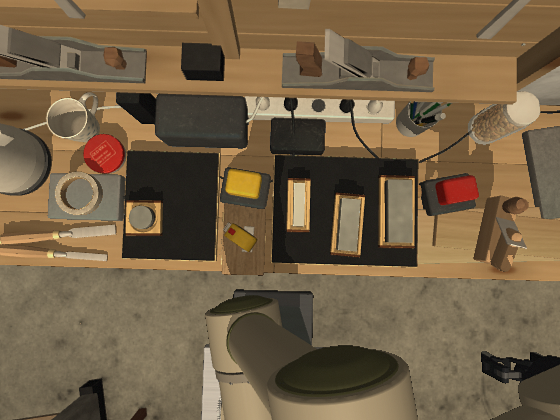

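View pics/s17.png

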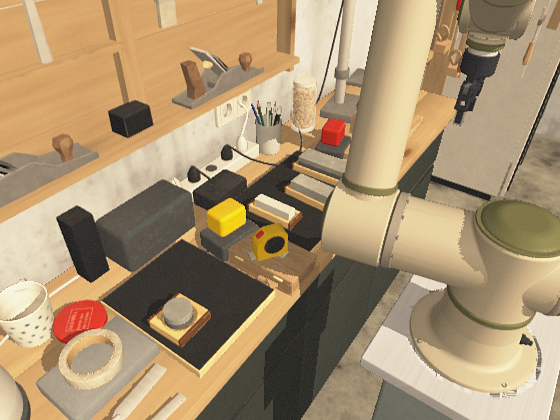

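All four stones lie in their own trays: in the top picture, round is at (143,217), narrow (298,204), medium (347,224) and large (396,211). They look flat and centred within about 1.5 mm, and the tape measure is where it stood at (238,236). The arm is clear, so I hand the job in.

```bash
python3 -c "
from rig import *
print(finish_job())"
```

```text
the job is handed in; nothing more can be done
None
```

I took the pile apart from the top down (narrow, round, medium, large) and set each stone in its own tray. Each was lowered until the wrist force showed contact with the recess floor, then released. The job was handed in at about 31 s, with the arm backed away and touching nothing.

**Position and height:** in the last top-camera check all four stones were within about 1.5 mm of their tray centres. Their top heights were within 0.5 mm of the values expected when fully down.

**Tilt:** the top camera gave at most 0.004 rad. The scene camera disagreed, reading up to 0.034 rad on the narrow stone, which is still under the 0.04 limit. I put that down to side-face pixels in its oblique view.

**Scene-camera offsets:** its centres for the large and medium stones were also about 5 mm off in x, because the arm partly hid both stones. It reads about 1 mm low throughout.

**Tape measure:** its measured position changed by about 1 mm, which is within measurement noise.

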